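# Weigh a hook weight on a hand spring scale and hang it up

### The job

Take the hand spring scale out of the fork of its stand, hook it under the bail of the weight, and lift gently until the weight hangs just clear of the bench, by between half a centimetre and one centimetre; hold it still there for two seconds so that the reading settles. Then carry it on the scale to the stand and hang the scale back in the fork, seated between the back of the slot and the lips, with the weight hanging free below it, and let go. Do not touch the weight with the gripper, jerk it, press hard on the stand or disturb the other things on the bench.

Things in the scene. Friction and masses are not known exactly. Their poses are not given: they have to be found in the camera images.
- scale: Hand spring scale, upright, 125 g with its hook; at the start it hangs by its flange in the stand's fork. Origin on its axis at the bottom of the white tube, z up. Tube 28 mm in diameter from z 0 to 55 mm, neck 12 mm from 55 to 85, flange disc 34 mm from 85 to 91, black grip block from 91 to 131. A wire hook on a spring slides straight down out of the tube.
- flange (a point): Centre of the underside of the scale's flange, 85 mm above the scale's origin; axes as the scale's.
- weight: Weight to be hung: steel cylinder 60 mm in diameter, 27 mm high, unknown mass 0.2 to 0.78 kg, with a gable-shaped bail of 6 mm wire standing in its y-z plane: legs at y -22 and +22 mm up to z 55, sloping to the ridge at y 0, z 70 mm (wire centre). Origin at the centre of its underside, z up; it stands on the bench, z = 0. The hook goes under the ridge along the weight's x axis.
- bail_top (a point): Ridge of the weight's bail, on the wire's centre line, 70 mm above the weight's underside.
- stand: Fixed scale stand. Origin on the bench plumb below the fork's seat. Base plate (14 mm thick, 110 mm wide) and column lie behind, at x +55 to +145 mm, nothing below the fork in front of that. The fork points to -x, top face 280 mm over the bench. A clamp block, level with the fork's top, begins at x +55 mm; the column (22 mm thick, at x +85) rises 12 mm above the fork.
- fork_seat (a point): Seat of the fork: point on the fork's top face; axes as the stand's, x points into the fork. Two prongs 10 mm wide, 8 mm thick, 20 mm apart; the slot between them is closed at x +12 mm, so the hung scale can rise 22 mm before its tube meets the prongs. When hung, the flange's underside lies on the prongs, its centre within a few mm of this point.
- sample_disc: Bystander: black rubber disc 42 mm in diameter, 8 mm thick; origin at its underside.
- sample_disc2: Bystander: black rubber disc 36 mm in diameter, 8 mm thick; origin at its underside.
- eraser: Bystander: white block 50 x 20 x 12 mm; origin at its underside.
- plain_weight: Bystander: steel weight without a bail, 52 mm in diameter, 50 mm high with a stub on top; origin at its underside.
- jar: Bystander: jar 60 mm in diameter, 75 mm high; origin at its underside.
- driver: Bystander: screwdriver lying on the bench.
- tape_rolls: Bystander: stack of round tins 100 mm in diameter, 57 mm high; origin at its underside.
- notebooks: Bystander: stack of notebooks 150 x 200 x 43 mm; origin at its underside.
- grip (a point): Centre of the scale's black grip block, 111 mm above the scale's origin. The block is 30 mm along the scale's x, 24 mm along y, 40 mm high: grip it across y, above the flange.
- hook_rest (a point): Where the seat (lowest wire centre) of the unstretched hook is: 52 mm below the scale's origin. Wire 5 mm thick, in the scale's x-z plane; back of the hook at x -17 mm, tip at x +14, 8 mm above the seat. Mouth open to +x, free height 28 mm: bring in the bail's ridge about 22 mm above this point. Spring: 0.11 N per mm of stretch, at most 80 mm; starts at no load.
- slot_mouth (a point): Open end of the fork's slot on its top face, 27 mm in front of the seat. Each prong ends here with an upright lip 4 mm high, 5 mm thick (27 to 22 mm from the seat), over which the flange must be lifted.
Not all that is in view belongs to the job. What is shaped like the weight but turquoise is not meant. What is shaped like the scale but yellow is not meant.

How it is judged:
By the outcome, as a careful person would: the job done as asked, in the order asked, and still so for the second after the job is handed in, with the robot touching nothing.
It also fails if it takes over 72 s, if anything falls off the work surface, if the arm or the gripper's body presses on something with over 40 N, if the wrist force passes 120 N, or if a joint passes its speed limit or range.

### The arm

A 6-joint arm with a two-finger parallel gripper is mounted at the origin on the work surface. World frame = base frame: x ahead of the robot, y to its left, z up, the work surface at z = 0. Lengths are in mm, angles in rad, forces in N, time in s.
With the tool pointing down it reaches from about 400 to 925 mm from the base axis. Payload 12.5 kg.
Tool frame: the origin (TCP) lies on the mounting face of the last link; the fingertips stand 190 mm ahead of it and the grasp point (between the pads) lies 171 mm ahead of it; z points along the fingers, y is the line along which they close (so a half turn about z gives the same grasp; the last joint's range is limited). The gripper opens to 95 mm and grips with 3 to 60 N. Pads are 20 mm wide; open, the fingers measure 119 mm over their backs; the gripper's body (75 mm by 180 mm) begins 59 mm behind the grasp point.
Start: joints at [-1.413, 0.491, 1.559, -0, 1.092, -0.106], TCP at [162.989, -603.373, 404.761] pointing down, gripper open.
Joint ranges: [-3.1, 3.1], [-0.84, 2.19], [0.05, 2.79], [-1.13, 4.28], [0.06, 2.93], [-2.69, 2.69]. Speed limits (rad/s): [2.22, 2.22, 2.79, 3.14, 3.14, 3.14].

### API

Orientations are given as [roll, pitch, yaw] about the fixed x, y, z axes, in that order (R = Rz(yaw) Ry(pitch) Rx(roll)).
In Python, from cell import env gives the robot as it stands.
- The arm moves only by the tool carry_out, never from a script. Its argument "series" is a list of rows, each a list of 5 numbers: the shift along the tool's x, y, z in m, then the turn about the tool's z in degrees, then the opening, from 0 (shut) to 1 (fully open). A call has 1 to 20 rows; each row is the pose to reach, as a shift and turn from the pose commanded when the call began, along the tool's axes at that moment; what a row does not reach only later rows make up. A row lasts 1/8 s, in which the tool goes at most 62.5 mm and 10.7 degrees, less where a joint would pass 70% of its speed; a pose out of reach is approached as far as the arm can. A call with a gripper value outside its range is refused whole. The fingers move at their own pace and stop on an object; the grip force is fixed at half the most. Time passes only in rows, so rows that repeat a pose let the fingers close. It gives the time, the measured TCP pose, the force, the opening and the grip force at its end, in the units of the state.
- env.state(): the state, without advancing time (a new reading comes with each control period).
- env.read_camera(name): name is "scene" or "side" or "wrist"; returns (picture, depth): 400x640x3 uint8, red, green, blue; 400x640 float32, mm along the optical axis (not along the pixel's ray), 0 where there is no reading.
- env.get_calibration(name): a dict with "intrinsics" (3x3 intrinsics, pixels), "cam_to_world" (4x4, takes a point from camera to world coordinates); the wrist camera has in their place "T_tool_cam" (4x4, takes a point from camera to tool coordinates, whose origin is the TCP and whose axes are the flange's). Camera axes: x right, y up, looking along -z (the intrinsics and any distortion apply to the point x, -y, -z); pixel columns grow to the right and rows downward; lengths in mm; the calibration is good to about 2 mm. A picture is of the moment at which its call begins: read the wrist's pose just before it. get_calibration takes no time and is no camera call.
- env.job_done(): hands the job in; it is judged then, once.
The state is a dict: "t": time; "joints": joint angles; "qvel": joint speeds; "tau": joint torques, N m; "eef_pos": TCP position; "tcp_rot": TCP orientation; "ft_force": force on the tool from outside, world axes, zero at the start; "moment": the same for the moment, N m; "opening": opening from 0.0 (shut) to 1.0 (fully open); "grip_force": force on a finger pad.
Only numpy, scipy, OpenCV 4.12 (cv2) and the standard library are available. Lean on these libraries where they do the work, as an engineer would, in place of code of your own. Each camera call takes 0.05 s, during which the arm holds its last target. There are 200 camera calls.

## Working session

There is one attempt and no reset: what is moved stays moved. The work goes in short steps, Python scripts to look and compute and a tool call to move; the robot and the scene stay as the last step left them, time stands still between calls to the robot, and variables do not carry over. Pictures are saved under pics/ and viewed, at most 10 in all, crops included, and the job is handed in when it is done.

Besides the shell and the picture viewer there is one more tool, called after "Request:" by a JSON object that holds its "api" and its "payload". carry_out: Moves the arm, as the interface text tells. Its arguments: {"type":"object","properties":{"series":{"type":"array","items":{"type":"array","items":{"type":"number"}}}},"required":["series"]}

```bash
mkdir -p pics; cat > h.py <<'E'
import numpy as np, cv2
from cell import env
from scipy.spatial.transform import Rotation as R
def T_tool():
    s=env.state(); T=np.eye(4); T[:3,:3]=R.from_euler('xyz',s['tcp_rot']).as_matrix(); T[:3,3]=s['eef_pos']; return T
def shot(n,save=None):
    T=T_tool(); p,d=env.read_camera(n); c=env.get_calibration(n)
    M=c['cam_to_world'] if 'cam_to_world' in c else T@np.array(c['T_tool_cam'])
    np.savez(f'{n}.npz',p=p,d=d,K=c['intrinsics'],M=M)
    if save: cv2.imwrite(f'pics/{save}.png',p[:,:,::-1])
    return p,d,np.array(c['intrinsics']),np.array(M)
def load(n):
    z=np.load(f'{n}.npz'); return z['p'],z['d'],z['K'],z['M']
def cloud(d,K,M):
    v,u=np.mgrid[:d.shape[0],:d.shape[1]]
    x=(u-K[0,2])/K[0,0]*d; y=(v-K[1,2])/K[1,1]*d
    P=np.stack([x,-y,-d,np.ones_like(d)],-1)@M.T
    return P[...,:3]
def proj(P,K,M):
    q=np.linalg.inv(M)@np.append(P,1); return K[0,2]+K[0,0]*q[0]/-q[2], K[1,2]+K[1,1]*q[1]/q[2]
E
python3 - <<'E'
from h import *
for n in('scene','side','wrist'):
    p,d,K,M=shot(n,n+'0'); print(n,K.round(1).tolist(),M.round(2).tolist())
    print({k:v for k,v in env.get_calibration(n).items() if k not in('intrinsics','cam_to_world','T_tool_cam')})
print(env.state())
E
```

```text
scene [[423.2, 0.0, 318.2], [0.0, 423.2, 193.0], [0.0, 0.0, 1.0]] [[0.01, -0.68, 0.73, 1507.18], [1.0, -0.0, -0.02, -25.81], [0.01, 0.73, 0.68, 1043.39], [0.0, 0.0, 0.0, 1.0]]
{}
side [[450.2, 0.0, 325.7], [0.0, 450.2, 205.8], [0.0, 0.0, 1.0]] [[-0.79, 0.42, -0.45, -146.98], [-0.61, -0.52, 0.6, 1012.74], [0.02, 0.75, 0.66, 1291.94], [0.0, 0.0, 0.0, 1.0]]
{}
wrist [[278.8, 0.0, 318.3], [0.0, 278.8, 196.8], [0.0, 0.0, 1.0]] [[0.26, 0.93, 0.26, 235.64], [-0.97, 0.25, 0.07, -583.95], [-0.0, -0.27, 0.96, 384.39], [0.0, 0.0, 0.0, 1.0]]
{}
{'t': 0.15, 'joints': array([-1.41259644e+00,  4.91425888e-01,  1.55930212e+00, -4.25310687e-07,
        1.09168541e+00, -1.05599833e-01]), 'qvel': array([-0.00151436, -0.00100548, -0.00242752,  0.00145006,  0.00084121,
       -0.00184322]), 'tau': array([ 2.05069919e-03, -6.12892270e+01, -2.58277953e+01,  6.93068630e-02,
        4.73263871e-02, -5.25374594e-05]), 'eef_pos': array([ 162.98897417, -603.35898679,  404.29546759]), 'tcp_rot': array([-3.14077642e+00, -8.61366351e-05,  2.63799883e-01]), 'ft_force': array([1.02597308, 0.22551627, 0.04624187]), 'moment': array([-0.00498034,  0.02488617, -0.04639607]), 'grip_force': 0.0, 'opening': 0.9974316646500996}
```

View pics/scene0.png

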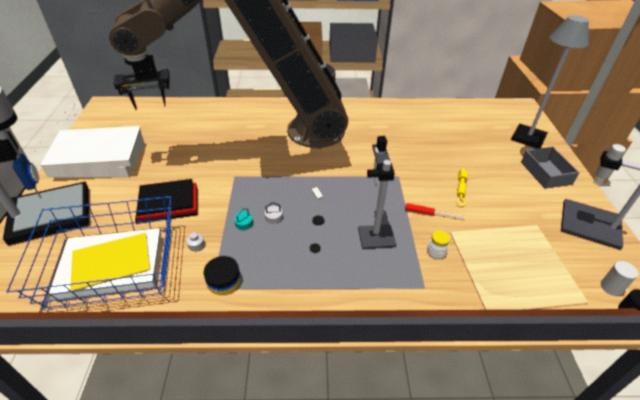

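View pics/side0.png

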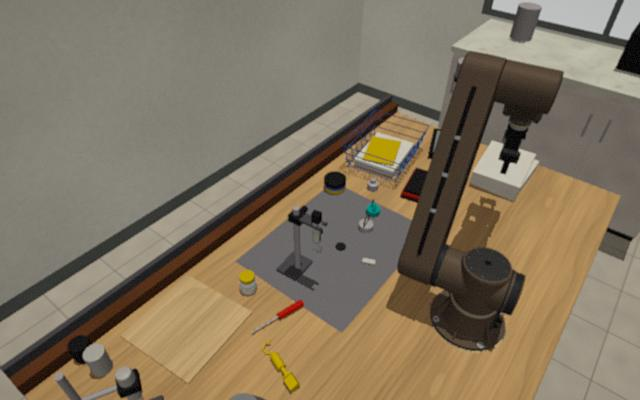

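Scene view: the stand is at (380,235), with its fork head at (380,172) and the scale's black grip at (381,145). The steel weight is at (274,212). Possible mix-ups are the turquoise weight (244,220), the plain weight without a bail (195,241) and the yellow scale lying at (462,187). My choice is the steel weight with a bail at (274,212) and the black/white scale in the fork. I'll check this close up and measure it.

```bash
python3 - <<'E'
from h import *
p,d,K,M=load('scene'); p2,d2,K2,M2=load('side')
a=cv2.resize(p[125:255,225:415],None,fx=4,fy=4,interpolation=cv2.INTER_CUBIC)[:, :]
b=cv2.resize(p2[190:290,270:390],None,fx=4,fy=4,interpolation=cv2.INTER_CUBIC)
a=cv2.resize(p[130:255,230:410],(432,300),interpolation=cv2.INTER_CUBIC)
b=cv2.resize(p2[190:290,270:390],(360,300),interpolation=cv2.INTER_CUBIC)
top=np.hstack([a,b])
cv2.imwrite('pics/crop1.png',top[:,:,::-1])
for nm,(d_,K_,M_) in {'scene':(d,K,M),'side':(d2,K2,M2)}.items():
    C=cloud(d_,K_,M_); np.save(nm+'_C.npy',C)
C=cloud(d,K,M);D=cloud(d2,K2,M2)
for u,v in [(381,140),(381,146),(380,152),(381,165),(376,175),(385,175),(380,210),(378,235),(274,212),(274,218),(300,250),(320,190)]: print('sc',u,v,C[v,u].round())
for u,v in [(316,215),(317,236),(297,215),(297,240),(297,268),(366,226),(373,210),(340,246),(330,270)]: print('sd',u,v,D[v,u].round())
E
```

```text
sc 381 140 [519. 179. 327.]
sc 381 146 [525. 180. 311.]
sc 380 152 [523. 180. 287.]
sc 381 165 [575. 177. 281.]
sc 376 175 [606. 161. 270.]
sc 385 175 [613. 184. 276.]
sc 380 210 [604. 188. 128.]
sc 378 235 [604. 195.  13.]
sc 274 212 [ 514. -145.   26.]
sc 274 218 [ 545. -143.   30.]
sc 300 250 [658. -56.   3.]
sc 320 190 [380.  12.   3.]
sd 316 215 [503. 192. 323.]
sd 317 236 [497. 194. 234.]
sd 297 215 [579. 196. 283.]
sd 297 240 [587. 192. 156.]
sd 297 268 [584. 202.  18.]
sd 366 226 [ 505. -136.   25.]
sd 373 210 [ 536. -236.   24.]
sd 340 246 [528.   9.  12.]
sd 330 270 [490. 123.   2.]
```

View pics/crop1.png

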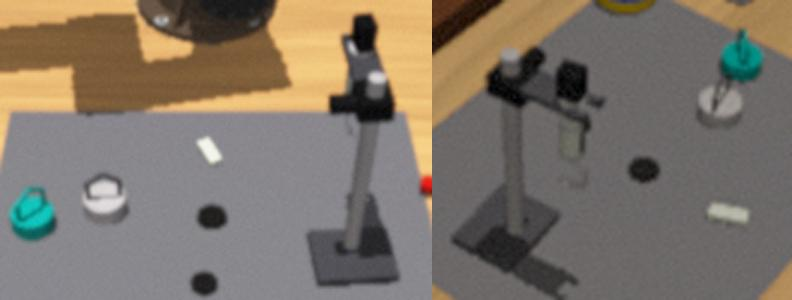

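The crop confirms my choice. The steel weight with a bail is at about (523,-141), next to the turquoise one at (536,-236). The black/white scale hangs in the fork at about (508,183). I'll move to look at the weight from near.

Request:
{"api": "carry_out", "payload": {"series": [[0.05, -0.04, -0.075, 2, 1], [0.1, -0.09, -0.075, 4, 1], [0.14, -0.13, -0.075, 6, 1], [0.18, -0.17, -0.075, 8, 1], [0.22, -0.205, -0.075, 10, 1], [0.26, -0.243, -0.075, 12, 1], [0.3, -0.28, -0.075, 14, 1], [0.34, -0.318, -0.075, 15.1, 1], [0.37, -0.346, -0.075, 15.1, 1], [0.398, -0.372, -0.075, 15.1, 1], [0.398, -0.372, -0.075, 15.1, 1], [0.398, -0.372, -0.075, 15.1, 1]]}}

```text
t: 1.65
eef_pos: [450.1, -140.6, 479.6]
tcp_rot: [3.141, 0.0, 0.001]
ft_force: [-0.3, -0.4, 0.0]
opening: 0.997
grip_force: 0.0
```

```bash
python3 - <<'E'
from h import *
print(env.state()['eef_pos'],env.state()['tcp_rot'],env.state()['t'])
p,d,K,M=shot('wrist')
C=cloud(d,K,M)
u,v=map(int,proj([524,-140,30],K,M)); print(u,v)
x0,y0=max(0,u-80),max(0,v-70)
cv2.imwrite('pics/w1.png',cv2.resize(p[y0:y0+140,x0:x0+160],None,fx=4,fy=4,interpolation=cv2.INTER_CUBIC)[:,:,::-1]); print(x0,y0)
m=(abs(C[...,0]-524)<50)&(abs(C[...,1]+140)<50)&(d>0)
Q=C[m]; 
t=Q[(Q[:,2]>20)&(Q[:,2]<34)]; print('top',len(t),t.min(0),t.max(0),t.mean(0))
b=Q[(Q[:,2]>38)&(Q[:,2]<85)]; print('bail',len(b),b.mean(0),b.min(0),b.max(0))
w,V=np.linalg.eigh(np.cov(b[:,:2].T)); print(w,V[:,1],np.degrees(np.arctan2(V[1,1],V[0,1])))
print('bench z',np.median(C[(C[...,2]<12)&(abs(C[...,0]-524)<100)&(d>0)][:,2]))
E
```

```text
[ 450.06109252 -140.62622375  479.57757316] [3.14149428e+00 4.29791945e-04 7.08419153e-04] 1.65
317 118
237 48
top 1094 [ 482.9272628  -178.30272855   24.13526726] [ 540.12470428 -120.70279429   29.31761045] [ 512.15857973 -149.25286591   27.04501018]
bail 158 [ 511.49733752 -149.03558184   64.51639629] [ 505.47880973 -172.71165165   42.60575611] [ 517.72934548 -125.03041998   73.9142019 ]
[  3.0407606  196.84769041] [-0.16017069  0.98708933] 99.21680402941361
bench z 0.7254645036155409
```

View pics/w1.png

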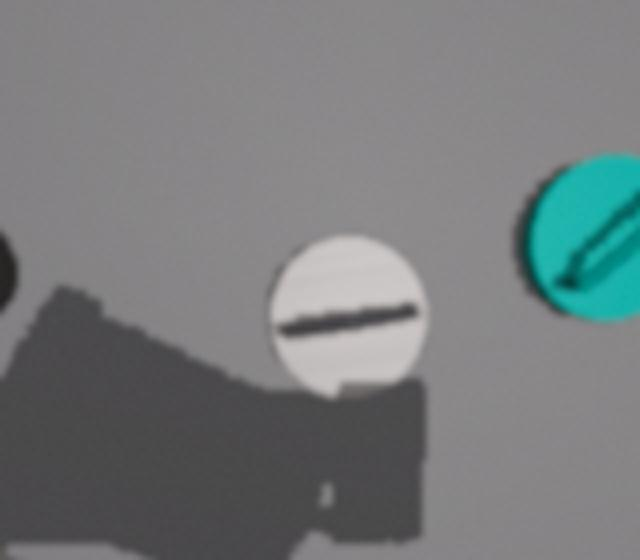

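The wrist view shows the weight with its bail as a dark bar at crop (348,320). The fit gives a centre of (511.7,-149.1) with yaw about +9.2°, and a top at 27 and ridge at 73, as specified. Next I'll look at the scale.

Request:
{"api": "carry_out", "payload": {"series": [[0, -0.03, -0.05, 0, 1], [0, -0.08, -0.09, 0, 1], [-0.01, -0.13, -0.12, 0, 1], [-0.02, -0.18, -0.12, 0, 1], [-0.02, -0.23, -0.12, 0, 1], [-0.02, -0.28, -0.12, 0, 1], [-0.02, -0.324, -0.12, 0, 1], [-0.02, -0.324, -0.12, 0, 1], [-0.02, -0.324, -0.12, 0, 1]]}}

```text
t: 2.82
eef_pos: [430.3, 182.6, 599.6]
tcp_rot: [3.141, 0.0, -0.0]
ft_force: [-0.2, -0.1, -0.3]
opening: 1.0
grip_force: 0.0
```

```bash
python3 - <<'E'
from h import *
p,d,K,M=shot('wrist')
C=cloud(d,K,M)
u,v=map(int,proj([508,183,326],K,M)); print(u,v)
x0,y0=max(0,u-80),max(0,v-90)
cv2.imwrite('pics/w2.png',cv2.resize(p[y0:y0+150,x0:x0+160],None,fx=4,fy=4,interpolation=cv2.INTER_CUBIC)[:,:,::-1]); print(x0,y0)
def rect(n,lo,hi,zl,zh):
    m=(C[...,0]>lo[0])&(C[...,0]<hi[0])&(C[...,1]>lo[1])&(C[...,1]<hi[1])&(C[...,2]>zl)&(C[...,2]<zh)&(d>0)
    Q=C[m]; 
    if len(Q)>3: print(n,len(Q),Q.mean(0).round(1),Q.min(0).round(1),Q.max(0).round(1),cv2.minAreaRect(Q[:,:2].astype(np.float32)))
    return Q
rect('griptop',(460,140),(560,230),318,335)
f=rect('flange',(460,140),(560,230),282,292)
f=rect('fork',(460,140),(548,230),270,283.5)
rect('clamp',(555,120),(660,240),270,284)
rect('col',(555,120),(660,240),286,300)
E
```

```text
317 114
237 24
griptop 942 [507.  182.6 325.8] [490.4 168.9 322.3] [522.7 196.2 328.1] ((506.7727966308594, 182.5149383544922), (29.912216186523438, 23.768205642700195), 10.964634895324707)
flange 186 [495.8 181.6 284.8] [476.7 161.5 282. ] [557.6 204.3 288.9] ((516.8040161132812, 183.43719482421875), (79.01753234863281, 39.06461715698242), 3.9350757598876953)
fork 1509 [524.4 184.1 280.1] [476.7 161.3 272.7] [548.  205.2 283.4] ((513.342529296875, 183.04006958007812), (72.0257797241211, 40.05598449707031), 4.020621299743652)
clamp 2892 [581.8 177.9 278.7] [555.  135.7 270. ] [610.1 210.8 283.9] ((582.5870361328125, 173.15826416015625), (54.98798370361328, 74.84032440185547), 0.9740861654281616)
col 98 [580.6 187.6 293.3] [578.1 177.6 286.1] [588.8 199.3 300. ] ((583.285888671875, 188.3096466064453), (10.365886688232422, 21.720401763916016), 1.5039435625076294)
```

View pics/w2.png

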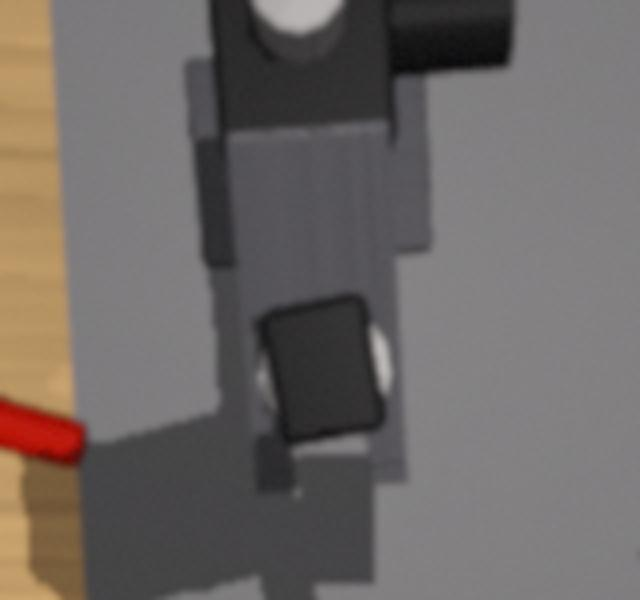

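The crop shows the grip block at (325,368), yawed about +11°, and the fork pointing away at about +4°. The fit puts the scale axis at (507,182.6) with grip top 326 (matches 280+46), and the fork seat at about (504.3,182.4). Grasping now.

Request:
{"api": "carry_out", "payload": {"series": [[0.04, 0, 0, -6, 1], [0.077, 0, 0, -11, 1], [0.077, 0, 0.03, -11, 1], [0.077, 0, 0.06, -11, 1], [0.077, 0, 0.09, -11, 1], [0.077, 0, 0.108, -11, 1], [0.077, 0, 0.116, -11, 1], [0.077, 0, 0.116, -11, 1], [0.077, 0, 0.116, -11, 0], [0.077, 0, 0.116, -11, 0], [0.077, 0, 0.116, -11, 0], [0.077, 0, 0.116, -11, 0], [0.077, 0, 0.116, -11, 0], [0.077, 0, 0.116, -11, 0], [0.077, 0, 0.116, -11, 0], [0.077, 0, 0.116, -11, 0]]}}

```text
t: 4.88
eef_pos: [507.1, 183.5, 483.7]
tcp_rot: [3.141, -0.0, 0.192]
ft_force: [-0.7, -1.3, 0.5]
opening: 0.25
grip_force: 30.0
```

Request:
{"api": "carry_out", "payload": {"series": [[0, 0, -0.005, 0, 0], [0, 0, -0.01, 0, 0], [0, 0, -0.011, 0, 0], [-0.01, -0.0012, -0.011, 0, 0], [-0.02, -0.0025, -0.011, 0, 0], [-0.03, -0.0037, -0.011, 0, 0], [-0.04, -0.0049, -0.011, 0, 0], [-0.055, -0.0068, -0.011, 0, 0], [-0.07, -0.0086, -0.011, 0, 0], [-0.08, -0.0098, -0.011, 0, 0], [-0.08, -0.0098, -0.011, 0, 0], [-0.08, -0.0098, -0.011, 0, 0]]}}

```text
t: 6.38
eef_pos: [427.0, 177.9, 494.8]
tcp_rot: [3.141, -0.0, 0.192]
ft_force: [0.4, 0.6, -0.5]
opening: 0.252
grip_force: 30.0
```

```bash
python3 - <<'E'
from h import *
s=env.state(); print(s['eef_pos'],s['tcp_rot'],s['ft_force'],s['opening'])
p,d,K,M=shot('side'); C=cloud(d,K,M)
o=np.array(s['eef_pos'])-[0,0,171+6+111]; print('scale origin',o)
c,si=np.cos(.192),np.sin(.192)
for n,l in dict(orig=(0,0),seat=(0,-52),back=(-17,-35),tip=(14,-44)).items():
    P=o+[l[0]*c,l[0]*si,l[1]]; print(n,np.round(proj(P,K,M),1))
u,v=map(int,proj(o,K,M)); print(u-40,v-40)
cv2.imwrite('pics/s2.png',cv2.resize(p[v-40:v+50,u-40:u+60],None,fx=6,fy=6,interpolation=cv2.INTER_CUBIC)[:,:,::-1])
E
```

```text
[426.97144115 177.90547322 494.77514683] [ 3.14148722e+00 -3.63770200e-04  1.92198733e-01] [ 0.39636293  0.64018494 -0.52418125] 0.2518680757994568
scale origin [426.97144115 177.90547322 206.77514683]
orig [336.7 248.7]
seat [336.2 259.3]
back [341.  257.6]
tip [332.5 256.2]
296 208
```

View pics/s2.png

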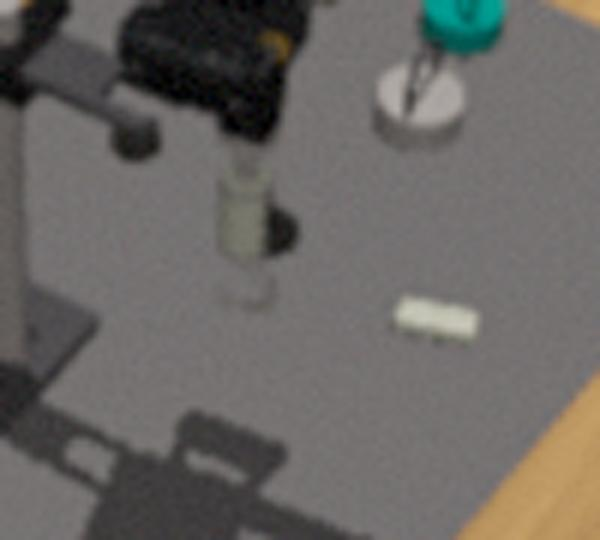

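The hook at crop (247,290) has its back on the right (robot side) and opens toward +x, as described. I'll carry it to a standoff 60 mm before the bail.

Request:
{"api": "carry_out", "payload": {"series": [[-0.003, 0.02, 0, 0, 0], [-0.007, 0.055, 0, 0, 0], [-0.011, 0.095, 0, 0.5, 0], [-0.016, 0.135, 0, 1, 0], [-0.02, 0.175, 0, 1.8, 0], [-0.025, 0.215, 0.02, 1.8, 0], [-0.03, 0.255, 0.045, 1.8, 0], [-0.034, 0.29, 0.07, 1.8, 0], [-0.037, 0.32, 0.09, 1.8, 0], [-0.039, 0.335, 0.102, 1.8, 0], [-0.039, 0.335, 0.106, 1.8, 0], [-0.039, 0.335, 0.106, 1.8, 0], [-0.039, 0.335, 0.106, 1.8, 0]]}}

```text
t: 8.05
eef_pos: [452.5, -157.6, 389.4]
tcp_rot: [3.141, -0.001, 0.162]
ft_force: [0.3, 0.1, -1.6]
opening: 0.25
grip_force: 30.0
```

```bash
python3 - <<'E'
from h import *
s=env.state(); print(s['eef_pos'],s['tcp_rot'],s['ft_force'])
p,d,K,M=shot('scene'); p2,d2,K2,M2=shot('side'); p3,d3,K3,M3=shot('wrist')
o=np.array(s['eef_pos'])-[0,0,288.7]
def crop(p,K,M,P,r,k):
    u,v=map(int,proj(P,K,M)); print(u-r,v-r); return cv2.resize(p[max(0,v-r):v+r,u-r:u+r],(k,k),interpolation=cv2.INTER_CUBIC)
P=(o+[511.7,-149.1,60])/2
P=np.array([485,-150,60.])
im=np.hstack([crop(p,K,M,P,35,390),crop(p2,K2,M2,P,35,390)])
cv2.imwrite('pics/m1.png',im[:,:,::-1]); print(o)
E
```

```text
[ 452.53254094 -157.58355423  389.4055668 ] [ 3.14093219e+00 -9.10686456e-04  1.61891856e-01] [ 0.25826558  0.10828717 -1.55555589]
237 163
337 184
[ 452.53254094 -157.58355423  100.7055668 ]
```

View pics/m1.png

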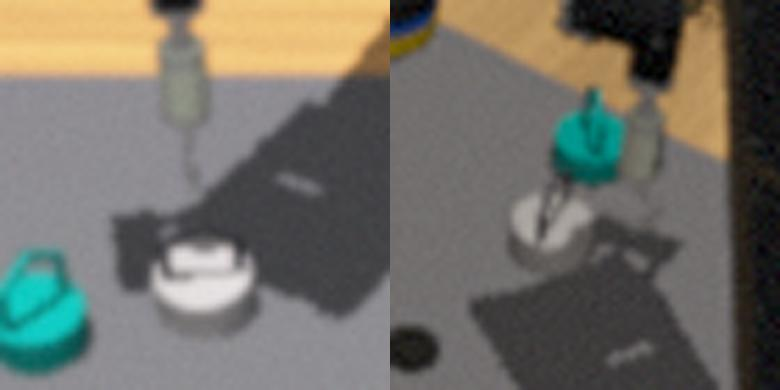

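The hook hangs in line with the bail: the left crop shows the hook at (192,175) and the ridge at (207,245). Inserting slowly.

Request:
{"api": "carry_out", "payload": {"series": [[0.01, 0, 0, 0, 0], [0.02, 0.0005, 0, 0, 0], [0.03, 0.0005, 0, 0, 0], [0.038, 0.001, 0, 0, 0], [0.046, 0.001, 0, 0, 0], [0.053, 0.001, 0, 0, 0], [0.059, 0.001, 0, 0, 0], [0.0598, 0.001, 0, 0, 0], [0.0598, 0.001, 0, 0, 0], [0.0598, 0.001, 0, 0, 0]]}}

```text
t: 9.45
eef_pos: [511.5, -149.8, 388.7]
tcp_rot: [3.142, 0.0, 0.161]
ft_force: [0.3, -0.9, -1.0]
opening: 0.251
grip_force: 30.0
```

```bash
python3 - <<'E'
from h import *
s=env.state(); print(s['eef_pos'],s['tcp_rot'],s['ft_force'])
p,d,K,M=shot('scene'); p2,d2,K2,M2=shot('side')
C=cloud(d,K,M); m=(np.hypot(C[...,0]-512,C[...,1]+149)<45)&(C[...,2]>15)&(C[...,2]<32)&(d>0); Q=C[m]; print(Q.min(0),Q.max(0),Q.mean(0))
def crop(p,K,M,P,r,k):
    u,v=map(int,proj(P,K,M)); print(u-r,v-r); return cv2.resize(p[max(0,v-r):v+r,u-r:u+r],(k,k),interpolation=cv2.INTER_CUBIC)
P=np.array([511,-150,70.])
im=np.hstack([crop(p,K,M,P,25,390),crop(p2,K2,M2,P,25,390)])
cv2.imwrite('pics/m2.png',im[:,:,::-1])
E
```

```text
[ 511.48506706 -149.8476822   388.74819799] [3.14152218e+00 6.17800918e-05 1.60670858e-01] [ 0.25067785 -0.85632367 -1.02317162]
[ 483.86967217 -175.27887709   15.00076553] [ 546.18313306 -118.13769569   31.81357526] [ 521.57668198 -146.78995172   26.12781785]
246 177
342 190
```

View pics/m2.png

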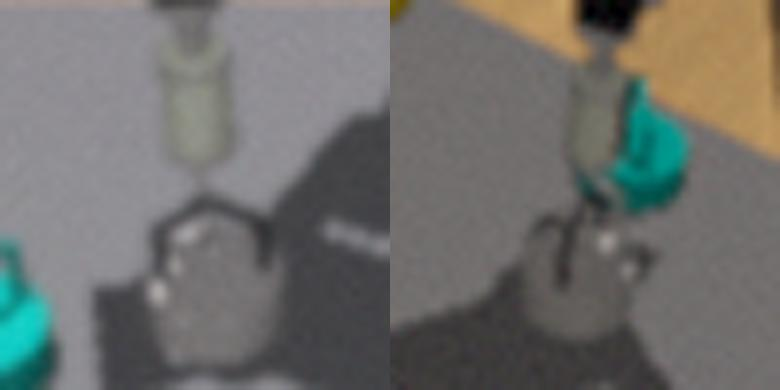

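The hook mouth is round the bail ridge: the ridge is at (207,200) in the left crop with the stem just behind it. Lifting slowly to just before the earliest lift-off.

```bash
cat >> h.py <<'E'
def top():
    F=[];Z=[];
    for i in range(3):
        s=env.state(); F.append(s['ft_force'][2])
        r=[]
        for n in('scene','side'):
            p,d,K,M=shot(n); C=cloud(d,K,M)
            m=(np.hypot(C[...,0]-511.7,C[...,1]+149.1)<27)&(C[...,2]>20)&(C[...,2]<48)&(d>0); q=C[m]
            r+= [np.median(q[:,2]),len(q),*np.median(q[:,:2],axis=0)]
        Z.append(r)
    print('F',np.round(F,2),'z',np.mean(Z,0).round(2),'tcp',s['eef_pos'].round(2),s['t'])
E
python3 -c "
from h import *
top()"
```

```text
F [-1.02 -1.19 -0.48] z [  27.39  135.    515.92 -147.61   27.93   87.    509.21 -147.67] tcp [ 511.59 -149.83  388.75] 9.75
```

Request:
{"api": "carry_out", "payload": {"series": [[0, 0, -0.003, 0, 0], [0, 0, -0.006, 0, 0], [0, 0, -0.009, 0, 0], [0, 0, -0.012, 0, 0], [0, 0, -0.015, 0, 0], [0, 0, -0.018, 0, 0], [0, 0, -0.021, 0, 0], [0, 0, -0.024, 0, 0], [0, 0, -0.027, 0, 0], [0, 0, -0.03, 0, 0], [0, 0, -0.033, 0, 0], [0, 0, -0.036, 0, 0], [0, 0, -0.036, 0, 0]]}}

```text
t: 11.48
eef_pos: [511.6, -149.7, 424.9]
tcp_rot: [3.142, -0.0, 0.161]
ft_force: [1.0, 0.7, -3.5]
opening: 0.254
grip_force: 30.0
```

```bash
python3 -c "
from h import *
top()"
```

```text
F [-3.48 -3.55 -3.74] z [  27.66  141.33  515.18 -148.47   27.72   87.67  509.89 -147.79] tcp [ 511.65 -149.81  424.62] 11.675
```

Request:
{"api": "carry_out", "payload": {"series": [[0, 0, -0.002, 0, 0], [0, 0, -0.004, 0, 0], [0, 0, -0.006, 0, 0], [0, 0, -0.007, 0, 0], [0, 0, -0.007, 0, 0]]}}

```text
t: 12.4
eef_pos: [511.6, -149.8, 431.8]
tcp_rot: [3.141, -0.0, 0.161]
ft_force: [0.6, 1.4, -3.6]
opening: 0.249
grip_force: 30.0
```

```bash
python3 -c "
from h import *
top()"
```

```text
F [-3.57 -4.2  -3.63] z [  27.67  139.    515.82 -148.73   27.37   88.33  509.27 -148.24] tcp [ 511.64 -149.8   431.67] 12.6
```

Request:
{"api": "carry_out", "payload": {"series": [[0, 0, -0.002, 0, 0], [0, 0, -0.004, 0, 0], [0, 0, -0.004, 0, 0]]}}

```text
t: 13.08
eef_pos: [511.6, -149.8, 435.9]
tcp_rot: [3.141, -0.0, 0.161]
ft_force: [-0.2, 1.7, -5.0]
opening: 0.249
grip_force: 30.0
```

```bash
python3 -c "
from h import *
top()"
```

```text
F [-5.04 -4.8  -6.33] z [  27.45  139.67  515.53 -148.69   28.55   90.33  509.18 -147.99] tcp [ 511.65 -149.78  435.68] 13.275
```

Request:
{"api": "carry_out", "payload": {"series": [[0, 0, -0.002, 0, 0], [0, 0, -0.004, 0, 0], [0, 0, -0.006, 0, 0], [0, 0, -0.006, 0, 0]]}}

```text
t: 13.88
eef_pos: [511.6, -149.8, 441.8]
tcp_rot: [3.141, -0.0, 0.161]
ft_force: [0.0, 0.5, -6.1]
opening: 0.246
grip_force: 30.0
```

```bash
python3 -c "
from h import *
top()"
```

```text
F [-6.14 -5.28 -5.32] z [  27.6   142.67  515.28 -148.16   28.02   89.    509.79 -147.55] tcp [ 511.64 -149.8   441.68] 14.075
```

Request:
{"api": "carry_out", "payload": {"series": [[0, 0, -0.002, 0, 0], [0, 0, -0.004, 0, 0], [0, 0, -0.004, 0, 0]]}}

```text
t: 14.55
eef_pos: [511.6, -149.8, 445.9]
tcp_rot: [3.141, -0.0, 0.161]
ft_force: [-0.4, 1.2, -6.2]
opening: 0.248
grip_force: 30.0
```

```bash
python3 -c "
from h import *
top()"
```

```text
F [-6.21 -4.95 -6.02] z [  27.48  141.    515.07 -148.45   28.2    89.67  510.05 -148.34] tcp [ 511.66 -149.81  445.66] 14.75
```

Request:
{"api": "carry_out", "payload": {"series": [[0, 0, -0.002, 0, 0], [0, 0, -0.004, 0, 0], [0, 0, -0.006, 0, 0], [0, 0, -0.006, 0, 0]]}}

```text
t: 15.35
eef_pos: [511.6, -149.8, 451.9]
tcp_rot: [3.141, -0.0, 0.161]
ft_force: [-0.2, 0.5, -7.1]
opening: 0.251
grip_force: 30.0
```

```bash
python3 -c "
from h import *
top()"
```

```text
F [-7.12 -6.27 -5.97] z [  27.46  140.33  514.74 -148.67   27.79   90.33  509.49 -147.75] tcp [ 511.66 -149.81  451.68] 15.55
```

Request:
{"api": "carry_out", "payload": {"series": [[0, 0, -0.002, 0, 0], [0, 0, -0.004, 0, 0], [0, 0, -0.005, 0, 0], [0, 0, -0.005, 0, 0]]}}

```text
t: 16.15
eef_pos: [511.6, -149.8, 456.8]
tcp_rot: [3.141, -0.0, 0.161]
ft_force: [-0.4, 1.4, -7.2]
opening: 0.25
grip_force: 30.0
```

```bash
python3 -c "
from h import *
top()"
```

```text
F [-7.18 -6.03 -7.11] z [  27.43  140.33  514.66 -148.53   27.63   89.    509.73 -148.34] tcp [ 511.65 -149.81  456.69] 16.35
```

Request:
{"api": "carry_out", "payload": {"series": [[0, 0, -0.002, 0, 0], [0, 0, -0.004, 0, 0], [0, 0, -0.006, 0, 0], [0, 0, -0.006, 0, 0]]}}

```text
t: 16.95
eef_pos: [511.6, -149.8, 462.9]
tcp_rot: [3.141, -0.0, 0.161]
ft_force: [0.9, 0.4, -8.1]
opening: 0.253
grip_force: 30.0
```

```bash
python3 -c "
from h import *
top()"
```

```text
F [-8.09 -7.74 -8.82] z [  27.47  140.33  515.25 -148.79   27.84   89.    510.25 -147.32] tcp [ 511.66 -149.8   462.67] 17.15
```

Request:
{"api": "carry_out", "payload": {"series": [[0, 0, -0.002, 0, 0], [0, 0, -0.004, 0, 0], [0, 0, -0.005, 0, 0], [0, 0, -0.005, 0, 0]]}}

```text
t: 17.75
eef_pos: [511.6, -149.8, 467.8]
tcp_rot: [3.141, -0.0, 0.161]
ft_force: [1.2, -0.2, -7.5]
opening: 0.25
grip_force: 30.0
```

```bash
python3 -c "
from h import *
top()"
```

```text
F [-7.51 -7.97 -7.52] z [  28.    142.67  514.98 -149.01   28.57   95.    510.12 -148.11] tcp [ 511.67 -149.82  467.69] 17.95
```

Request:
{"api": "carry_out", "payload": {"series": [[0, 0, -0.001, 0, 0], [0, 0, -0.002, 0, 0], [0, 0, -0.003, 0, 0], [0, 0, -0.004, 0, 0], [0, 0, -0.004, 0, 0]]}}

```text
t: 18.68
eef_pos: [511.6, -149.8, 471.8]
tcp_rot: [3.141, -0.0, 0.161]
ft_force: [-0.7, -0.5, -8.4]
opening: 0.25
grip_force: 30.0
```

```bash
python3 -c "
from h import *
top()"
```

```text
F [-8.44 -7.52 -8.24] z [  30.41  139.33  513.92 -149.32   30.76  101.33  509.17 -147.17] tcp [ 511.64 -149.79  471.67] 18.875
```

Request:
{"api": "carry_out", "payload": {"series": [[0, 0, -0.001, 0, 0], [0, 0, -0.002, 0, 0], [0, 0, -0.003, 0, 0], [0, 0, -0.004, 0, 0], [0, 0, -0.004, 0, 0]]}}

```text
t: 19.6
eef_pos: [511.6, -149.8, 475.8]
tcp_rot: [3.141, -0.0, 0.161]
ft_force: [-0.1, -0.6, -8.0]
opening: 0.25
grip_force: 30.0
```

```bash
python3 -c "
from h import *
top()"
```

```text
F [-8.   -8.45 -8.15] z [  34.57  137.    514.43 -149.2    34.63  103.67  508.26 -147.61] tcp [ 511.64 -149.79  475.68] 19.8
```

The weight hangs about 7 mm clear. Holding for 2.5 s.

Request:
{"api": "carry_out", "payload": {"series": [[0, 0, 0, 0, 0], [0, 0, 0, 0, 0], [0, 0, 0, 0, 0], [0, 0, 0, 0, 0], [0, 0, 0, 0, 0], [0, 0, 0, 0, 0], [0, 0, 0, 0, 0], [0, 0, 0, 0, 0], [0, 0, 0, 0, 0], [0, 0, 0, 0, 0], [0, 0, 0, 0, 0], [0, 0, 0, 0, 0], [0, 0, 0, 0, 0], [0, 0, 0, 0, 0], [0, 0, 0, 0, 0], [0, 0, 0, 0, 0], [0, 0, 0, 0, 0], [0, 0, 0, 0, 0], [0, 0, 0, 0, 0], [0, 0, 0, 0, 0]]}}

```text
t: 22.4
eef_pos: [511.7, -149.8, 475.7]
tcp_rot: [3.141, -0.0, 0.161]
ft_force: [0.1, -0.3, -7.6]
opening: 0.251
grip_force: 30.0
```

```bash
python3 -c "
from h import *
top()"
```

```text
F [-7.63 -8.83 -7.22] z [  34.48  139.33  514.53 -149.06   34.13  102.67  508.66 -145.84] tcp [ 511.65 -149.8   475.74] 22.6
```

Request:
{"api": "carry_out", "payload": {"series": [[0, 0, -0.001, 0, 0], [0, 0, -0.003, 0, 0], [0, 0, -0.006, 0, 0], [0, 0, -0.01, 0, 0], [0, 0, -0.014, 0, 0], [0, 0, -0.018, 0, 0], [0, 0, -0.022, 0, 0], [0, 0, -0.025, 0, 0], [0, 0, -0.028, 0, 0], [0, 0, -0.0295, 0, 0], [0, 0, -0.03, 0, 0]]}}

```text
t: 24.08
eef_pos: [511.7, -149.8, 505.8]
tcp_rot: [3.141, -0.0, 0.161]
ft_force: [0.3, -0.2, -8.0]
opening: 0.248
grip_force: 30.0
```

Request:
{"api": "carry_out", "payload": {"series": [[-0.0002, -0.002, 0, 0, 0], [-0.0008, -0.0081, 0, 0.1, 0], [-0.0018, -0.0182, 0, 0.3, 0], [-0.0031, -0.032, 0, 0.5, 0], [-0.0048, -0.0491, 0, 0.8, 0], [-0.0068, -0.0693, 0, 1.1, 0], [-0.009, -0.0919, 0, 1.4, 0], [-0.0114, -0.1161, 0, 1.8, 0], [-0.014, -0.142, 0, 2.2, 0], [-0.0166, -0.1683, 0, 2.6, 0], [-0.0191, -0.1945, 0, 3, 0], [-0.0217, -0.2204, 0, 3.4, 0], [-0.0241, -0.2446, 0, 3.8, 0], [-0.0263, -0.2672, 0, 4.1, 0], [-0.0283, -0.2874, 0, 4.4, 0], [-0.03, -0.3045, 0, 4.7, 0], [-0.0313, -0.3183, 0, 4.9, 0], [-0.0323, -0.3284, 0, 5.1, 0], [-0.0329, -0.3345, 0, 5.2, 0], [-0.0331, -0.3365, 0, 5.2, 0]]}}

```text
t: 26.58
eef_pos: [425.0, 177.3, 505.7]
tcp_rot: [3.141, -0.0, 0.07]
ft_force: [-1.0, -0.0, -7.9]
opening: 0.25
grip_force: 30.0
```

Request:
{"api": "carry_out", "payload": {"series": [[0, 0, 0.002, 0, 0], [0, 0, 0.004, 0, 0], [0, 0, 0.007, 0, 0], [0, 0, 0.009, 0, 0], [0, 0, 0.01, 0, 0], [0, 0, 0.01, 0, 0], [0, 0, 0.01, 0, 0], [0, 0, 0.01, 0, 0]]}}

```text
t: 27.58
eef_pos: [425.1, 177.1, 495.8]
tcp_rot: [3.141, -0.0, 0.07]
ft_force: [-0.1, -0.7, -8.5]
opening: 0.251
grip_force: 30.0
```

```bash
python3 - <<'E'
from h import *
s=env.state(); print(s['eef_pos'],s['tcp_rot'],s['ft_force'],s['t'])
p,d,K,M=shot('scene'); p2,d2,K2,M2=shot('side'); 
C=cloud(d2,K2,M2)
m=(np.hypot(C[...,0]-425,C[...,1]-177)<45)&(d2>0)&(C[...,2]>15)&(C[...,2]<70);Q=C[m];print(np.percentile(Q,[0,5,50,95,100],axis=0).round())
p3,d3,K3,M3=shot('wrist'); C=cloud(d3,K3,M3)
m=(C[...,0]>440)&(C[...,0]<548)&(C[...,1]>150)&(C[...,1]<215)&(abs(C[...,2]-281)<9)&(d3>0);Q=C[m]
if len(Q)>5: print('fork',len(Q),Q.min(0),Q.max(0),cv2.minAreaRect(Q[:,:2].astype(np.float32)),np.median(Q[:,2]))
P=np.array([460,180,170.])
def crop(p,K,M,P,r,k):
    u,v=map(int,proj(P,K,M)); print(u-r,v-r); return cv2.resize(p[max(0,v-r):v+r,u-r:u+r],(k,k),interpolation=cv2.INTER_CUBIC)
im=np.hstack([crop(p,K,M,P,55,390),crop(p2,K2,M2,P,60,390)])
cv2.imwrite('pics/f1.png',im[:,:,::-1])
E
```

```text
[425.08438829 177.05773184 495.76266687] [ 3.14149715e+00 -1.07437576e-04  7.00954899e-02] [-0.05007951 -0.68072867 -8.45951378] 27.575
[[396. 147.  22.]
 [400. 157.  29.]
 [422. 185.  53.]
 [451. 205.  59.]
 [457. 211.  67.]]
fork 5222 [476.18254636 160.65610868 272.31051118] [547.9943416  204.96131637 286.00849465] ((513.2708740234375, 183.02816772460938), (72.05703735351562, 40.1468620300293), 4.094605445861816) 280.1598888012046
318 113
268 192
```

View pics/f1.png

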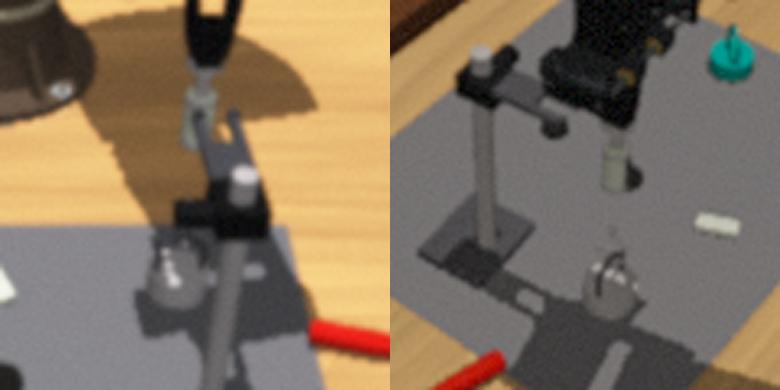

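The weight hangs freely on the hook, and the scale is in front of the fork and in line with it. The fork re-fit agrees, with the seat at about (504.3,182.4). Sliding in about 8 mm above the lips.

Request:
{"api": "carry_out", "payload": {"series": [[0.001, 0, 0, 0, 0], [0.004, 0, 0, 0, 0], [0.009, 0, 0, 0, 0], [0.015, 0, 0, 0, 0], [0.022, 0, 0, 0, 0], [0.03, 0, 0, 0, 0], [0.038, 0, 0, 0, 0], [0.046, 0, 0, 0, 0], [0.054, 0, 0, 0, 0], [0.061, 0, 0, 0, 0], [0.068, 0, 0, 0, 0], [0.073, 0, 0, 0, 0], [0.077, 0, 0, 0, 0], [0.0795, 0, 0, 0, 0], [0.0803, 0, 0, 0, 0], [0.0803, 0, 0, 0, 0], [0.0803, 0, 0, 0, 0], [0.0803, 0, 0, 0, 0]]}}

```text
t: 29.98
eef_pos: [505.1, 182.7, 495.7]
tcp_rot: [3.141, -0.0, 0.07]
ft_force: [-0.0, 0.5, -8.7]
opening: 0.249
grip_force: 30.0
```

Request:
{"api": "carry_out", "payload": {"series": [[0, 0, 0.001, 0, 0], [0, 0, 0.003, 0, 0], [0, 0, 0.005, 0, 0], [0, 0, 0.007, 0, 0], [0, 0, 0.0085, 0, 0], [0, 0, 0.0095, 0, 0], [0, 0, 0.0105, 0, 0], [0, 0, 0.011, 0, 0], [0, 0, 0.011, 0, 0]]}}

```text
t: 31.1
eef_pos: [505.2, 182.7, 484.7]
tcp_rot: [3.142, 0.0, 0.07]
ft_force: [0.5, -0.4, -7.5]
opening: 0.252
grip_force: 30.0
```

Not yet supported. I'll lower in half-millimetre steps.

Request:
{"api": "carry_out", "payload": {"series": [[0, 0, 0.0005, 0, 0], [0, 0, 0.001, 0, 0], [0, 0, 0.001, 0, 0], [0, 0, 0.001, 0, 0]]}}

```text
t: 31.6
eef_pos: [505.2, 182.7, 483.7]
tcp_rot: [3.142, -0.0, 0.07]
ft_force: [-0.1, -0.1, -8.0]
opening: 0.253
grip_force: 30.0
```

Request:
{"api": "carry_out", "payload": {"series": [[0, 0, 0.0003, 0, 0], [0, 0, 0.0005, 0, 0], [0, 0, 0.0005, 0, 0]]}}

```text
t: 31.98
eef_pos: [505.1, 182.7, 483.6]
tcp_rot: [3.142, -0.001, 0.07]
ft_force: [-1.8, -1.1, 0.0]
opening: 0.253
grip_force: 30.0
```

The fork now carries the load (force went from -8 to 0). Opening gently, then retreating straight up.

Request:
{"api": "carry_out", "payload": {"series": [[0, 0, 0, 0, 0.28], [0, 0, 0, 0, 0.32], [0, 0, 0, 0, 0.4], [0, 0, 0, 0, 0.55], [0, 0, 0, 0, 0.75], [0, 0, 0, 0, 0.9], [0, 0, 0, 0, 0.9], [0, 0, 0, 0, 0.9]]}}

```text
t: 32.98
eef_pos: [505.2, 182.7, 483.2]
tcp_rot: [3.141, -0.0, 0.07]
ft_force: [0.0, 0.3, -0.2]
opening: 0.866
grip_force: 0.0
```

Request:
{"api": "carry_out", "payload": {"series": [[0, 0, -0.005, 0, 0.9], [0, 0, -0.02, 0, 0.9], [0, 0, -0.045, 0, 0.9], [0, 0, -0.075, 0, 0.9], [0, 0, -0.1, 0, 0.9], [-0.03, 0, -0.12, 0, 0.9], [-0.06, 0, -0.12, 0, 0.9], [-0.08, 0, -0.12, 0, 0.9], [-0.08, 0, -0.12, 0, 0.9], [-0.08, 0, -0.12, 0, 0.9]]}}

```text
t: 34.22
eef_pos: [425.9, 177.1, 603.3]
tcp_rot: [3.141, -0.0, 0.07]
ft_force: [0.0, 0.7, 0.0]
opening: 0.901
grip_force: 0.0
```

```bash
python3 - <<'E'
from h import *
s=env.state(); print(s['eef_pos'],s['ft_force'],s['opening'],s['t'])
p2,d2,K2,M2=shot('side'); p,d,K,M=shot('wrist'); C=cloud(d,K,M)
Q=C[(C[...,0]>470)&(C[...,0]<548)&(C[...,1]>150)&(C[...,1]<215)&(C[...,2]>318)&(C[...,2]<335)&(d>0)]
print('griptop',len(Q),Q.mean(0),cv2.minAreaRect(Q[:,:2].astype(np.float32)))
D=cloud(d2,K2,M2); Q=D[(np.hypot(D[...,0]-505,D[...,1]-183)<45)&(d2>0)&(D[...,2]>10)&(D[...,2]<90)]; print(np.percentile(Q,[0,5,50,95,100],axis=0).round())
u,v=map(int,proj([505,183,326],K,M)); a=cv2.resize(p[max(0,v-60):v+60,u-60:u+60],(390,390))
u,v=map(int,proj([520,183,170],K2,M2)); b=cv2.resize(p2[v-60:v+60,u-60:u+60],(390,390),interpolation=cv2.INTER_CUBIC)
cv2.imwrite('pics/e1.png',np.hstack([a,b])[:,:,::-1])
E
```

```text
[425.94840905 177.14841525 603.28474884] [0.04709899 0.73875828 0.02959049] 0.9012340371488982 34.225
griptop 918 [505.10553197 182.15669474 325.82179924] ((504.7841491699219, 182.1094207763672), (29.088777542114258, 24.039934158325195), 4.040173530578613)
[[476. 155.  16.]
 [480. 163.  19.]
 [504. 190.  42.]
 [529. 211.  84.]
 [536. 215.  90.]]
```

View pics/e1.png

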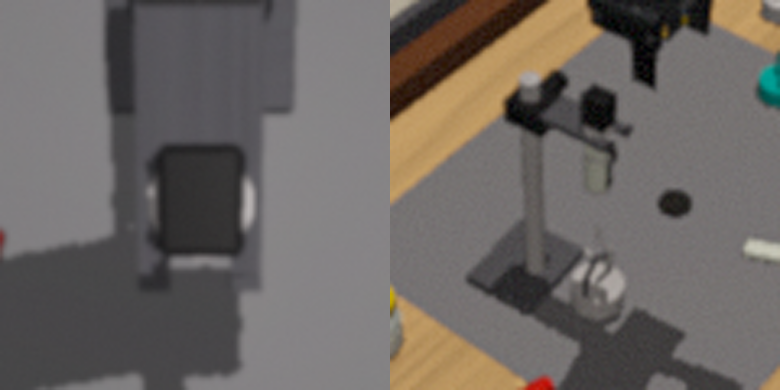

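The scale sits upright in the fork with its grip top at 325.8 and its axis 0.8 mm from the seat. The weight hangs free on the hook and the gripper is clear.

```bash
python3 -c "
from cell import env
print(env.job_done())"
```

```text
the job is handed in; nothing more can be done
None
```

The job is handed in: the weight was held about 7 mm clear of the bench for over 2 s, and the scale is back in the fork with the weight hanging free and the gripper clear, in about 34 s of robot time.

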